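# Open both doors of the collet cabinet on the lathe bench

## Task

Open both doors of the small white collet cabinet wide, each at least square to the cabinet's front. The left-hand door is held shut by a flush bolt at its top: first slide the bolt's lug fully down to draw its pin out of the roof, then swing that door open, and leave the bolt down. Keep from knocking or shifting the other things on and around the cabinet.

Things in the scene. Friction and masses are not known exactly. Their poses are not given: they have to be found in the camera images.
- cabinet: White steel bench cabinet, fixed, 380 wide (y) x 190 deep (x) x 248 mm high; origin: centre of its underside. Own -x is the front (towards the robot), +y its left as the robot sees it. Front plane at own x -95 mm. Two upright leaves, each 179 wide, 20 thick, 36 to 235 mm above the bench, hinged at the outer front edges, meet in the middle under the 10 mm roof, flush with its front edge.
- passive_leaf (a joint): Angle of the left (+y) leaf, rad: 0 shut, 1.57 square to the front, stop at 1.9. Swings towards the robot and outwards (clockwise from above). Light hinge friction (0.12 Nm); stays where it is left. Starts shut and bolted: while the pin is in the roof it cannot open.
- active_leaf (a joint): Angle of the right (-y) leaf, rad: 0 shut, 1.57 square, stop at 1.9. Opens anticlockwise from above, towards the robot and outwards. Not bolted, starts 0 to 0.3 ajar; same friction, stays where left. A 4 mm thick cover strip on its free edge overlaps the left leaf's front by 12 mm, so a left leaf opened first pushes this one along.
- passive_hinge (a point): Point on the left leaf's upright hinge axis, 210 mm above the bench, fixed to the cabinet (own x -95, y +180 mm).
- active_hinge (a point): The same on the right leaf's hinge axis (own x -95, y -180 mm).
- passive_grip (a point): Grip point on the left leaf's pull, an L of 12 mm round steel bar: a stem 168 mm above the bench runs 40 mm out of the leaf's face, then the bar rises upright, free above 174 mm, to a round end at 236 mm. Point: on the upright bar's axis, 212 mm above the bench, 94 mm from the hinge along the leaf, 40 mm out from its face. Turns with the leaf. Can be pinched from above.
- active_grip (a point): The same point of the same kind of pull on the right leaf, 212 mm above the bench, 134 mm from that hinge along the leaf and 40 mm in front of its face.
- bolt_lug (a point): Middle of the top face of the bolt's lug, a steel block 34 mm out of the left leaf's face, 22 wide, 10 thick, 28 mm from the leaf's free edge, 57 mm from its pull. Point: 22 mm out from the face, 222 mm above the bench with the bolt fully up. Pushed straight down, it slides the bolt. Above it a strike plate on the roof's front edge stands 7 mm out from the front plane, up to 250 mm.
- bolt_pin (a point): Top end of the bolt's 10 mm pin, inside the leaf's thickness (10 mm behind its face): 254 mm above the bench when fully up, standing 6 mm out of the roof; it clears the roof's underside (238 mm) once it has gone down 16 mm.
- bolt (a joint): How far the bolt is drawn down, m: 0 fully up, 0.024 at its lower stop. Starts between 0 and 0.004. Stiff: about 4 N to slide, stays where it is left (no spring).
- jar: Bystander: jar 56 dia x 70 mm, standing on the cabinet's roof towards the back left. Origin: centre of its underside.
- grinding_wheel: Bystander: grey grinding wheel 90 dia x 22 mm with a 24 mm hole, lying on the cabinet's roof towards the back right. Origin: centre of its underside.
- wrench: Bystander: 160 mm wrench lying flat on the bench in front of the cabinet, low enough for the leaves to pass over. Lies along its own x.
- gauge_case: Bystander: flat black case 70 x 110 x 22 mm on the bench in front of the cabinet, low enough for the leaves to pass over. Origin: centre of its underside.
- oil_bottle: Bystander: bottle 60 dia x 150 mm standing to the left on the bench. Origin: centre of its underside.
- chuck: Bystander: stepped steel chuck, 70 dia x 70 mm, standing to the right on the bench. Origin: centre of its underside.
- screwdriver: Bystander: screwdriver lying to the left on the bench, along its own x.

How it is judged:
By the outcome, as a careful person would: the job done as asked, in the order asked, and still so for the second after the job is handed in, with the robot touching nothing.
It also fails if it takes over 67 s, if anything falls off the work surface, if the arm or the gripper's body presses on something with over 40 N, if the wrist force passes 120 N, or if a joint passes its speed limit or range.

## Robot

A 6-joint arm with a two-finger parallel gripper is mounted at the origin on the work surface. World frame = base frame: x ahead of the robot, y to its left, z up, the work surface at z = 0. Lengths are in m, angles in rad, forces in N, time in s.
With the tool pointing down it reaches from about 0.3 to 0.875 m from the base axis. Payload 6.4 kg.
Tool frame: the origin (TCP) lies at the centre of the arm's flange, where the gripper is bolted on; the fingertips stand 173 mm ahead of it and the grasp point (between the pads) lies 155 mm ahead of it; x points along the fingers, y is the direction in which the jaws open and shut, and the axes are right-handed (so a half turn about x gives the same grasp; the last joint's range is limited). The gripper opens to 85 mm and grips with 20 to 120 N. Pads are 22 mm wide; open, the fingers measure 114 mm over their backs; the gripper's body (76 mm by 85 mm) begins 54 mm behind the grasp point. The pads swing forward as they close: fully open they stand 13 mm farther back than shut.
Start: joints at [-1.404, 0.181, 1.607, -0, 1.354, -0.206], TCP at [0.209, -0.536, 0.405] pointing down, gripper open.
Joint ranges: [-2.99, 2.99], [-0.89, 2.07], [0.3, 2.58], [-1.14, 4.28], [0, 2.63], [-3.12, 3.12]. Speed limits (rad/s): [2.57, 2.57, 3.01, 3.14, 3.14, 3.14].

## Interface

Orientations are given as a unit quaternion [w, x, y, z].
In Python, from station import manip gives the robot as it stands.
- The arm moves only by the tool move_arm, never from a script. Its argument "rows" is a list of rows, each a list of 4 numbers: the shift along the tool's x, y, z in cm, then the turn about the tool's x in rad. A call has exactly 5 rows; each row is the pose to reach, as a shift and turn from the pose commanded when the call began, along the tool's axes at that moment; what a row does not reach only later rows make up. A row lasts 1/8 s, in which the tool goes at most 62.5 mm and 10.7 degrees, less where a joint would pass 70% of its speed; a pose out of reach is approached as far as the arm can. A call with a gripper value outside its range is refused whole. "grip" is the opening in per cent of the stroke, from 0 (shut) to 100 (fully open), set as the call begins (left out, the last holds). The fingers move at their own pace and stop on an object; "squeeze" is the grip in N (left out, the last holds). Time passes only in rows, so rows that repeat a pose let the fingers close, or fill a call up. It gives the time, the measured TCP pose, the force and the opening at its end, in the units of the state.
- manip.get_obs(): the state, without advancing time (a new reading comes with each control period).
- manip.snapshot(name): name is "side" or "top"; returns a dict with "image" (384x512x3 uint8, red, green, blue), "intrinsics" (3x3 intrinsics, pixels), "k1" (the pictures are not rectified: a ray, as slopes to the right and down, at radius r is drawn at 1 + k1 r^2 times it, then the intrinsics apply), "camera_from_world" (4x4, takes a point from world to camera coordinates). Camera axes: x right, y down, z forward; pixel columns grow to the right and rows downward; lengths in m; the calibration is good to about 2 mm. A picture is of the moment at which its call begins. There is no depth.
- manip.close_job(): hands the job in, once; it reports no verdict.
Trained networks look in a picture, given as the dict that the camera call returned (one of the last four; its "shot" number tells which), for a name from the list of things; names that differ only in an ending like _2 or _b are one class to them, and where a whole thing is asked for, a point or a joint stands for the part that bears it (a point fixed in the world has none). Each returns a list of dicts, best first, with "p" (0 to 1); they miss things now and then, are a little off and sometimes report something else, mostly with a low value. They report only what shows in the picture. A call takes as long as a camera call.
- manip.find_in(picture, query): "uv" ([column, row] in pixels, amid what is visible of it).
The state is a dict: "time": time; "q": joint angles; "qvel": joint speeds; "effort": joint torques, N m; "tcp_pos": TCP position; "tcp_rot": TCP orientation; "ft_force": force on the tool from outside, world axes, zero at the start; "ft_torque": the same for the moment, N m; "finger_gap": finger opening in m.
Only numpy, scipy, OpenCV 4.12 (cv2) and the standard library are available. Lean on these libraries where they do the work, as an engineer would, in place of code of your own. Each camera call takes 0.05 s, during which the arm holds its last target. There are 200 camera calls.

## Working session

There is one attempt and no reset: what is moved stays moved. The work goes in short steps, Python scripts to look and compute and a tool call to move; the robot and the scene stay as the last step left them, time stands still between calls to the robot, and variables do not carry over. Pictures are saved under pics/ and viewed, about 8 in all and at most 12, crops included, and the job is handed in when it is done.

Besides the shell and the picture viewer there is one more tool, called as name(argument=value, ...), one argument or row to a line, values as JSON. move_arm: Moves the arm, as the interface text tells. Its arguments: {"type":"object","properties":{"rows":{"type":"array","items":{"type":"array","items":{"type":"number"}}},"grip":{"type":"number"},"squeeze":{"type":"number"}},"required":["rows"]}

```bash
ls; mkdir -p pics
cat > h.py <<'E'
import numpy as np, cv2
from station import manip
def snap(n,fn=None):
    s=manip.snapshot(n)
    if fn: cv2.imwrite('pics/'+fn,s['image'][:,:,::-1])
    return s
def ray(s,uv):
    K=np.array(s['intrinsics']);k=s['k1']
    d=np.array([(uv[0]-K[0,2])/K[0,0],(uv[1]-K[1,2])/K[1,1]])
    u=d.copy()
    for _ in range(30): u=d/(1+k*(u@u))
    T=np.array(s['camera_from_world']);R=T[:3,:3]
    return -R.T@T[:3,3], R.T@np.array([u[0],u[1],1])
def atz(s,uv,z):
    o,d=ray(s,uv); return o+d*(z-o[2])/d[2]
def proj(s,p):
    T=np.array(s['camera_from_world']);c=T[:3,:3]@np.asarray(p)+T[:3,3]
    u=c[:2]/c[2];u=u*(1+s['k1']*(u@u));K=np.array(s['intrinsics'])
    return np.array([K[0,0]*u[0]+K[0,2],K[1,1]*u[1]+K[1,2]])
def tri(s1,a,s2,b):
    o1,d1=ray(s1,a);o2,d2=ray(s2,b)
    t=np.linalg.lstsq(np.c_[d1,-d2],o2-o1,rcond=None)[0]
    p,q=o1+d1*t[0],o2+d2*t[1]
    return (p+q)/2,np.linalg.norm(p-q)
E
python3 - <<'E'
from h import *
np.set_printoptions(precision=4,suppress=True)
o=manip.get_obs();print(o['tcp_pos'],o['tcp_rot'],o['time'])
S={n:snap(n,n+'0.png') for n in('side','top')}
for n in S: print(n,np.linalg.inv(S[n]['camera_from_world'])[:3,3])
z=dict(cabinet=.1,passive_grip=.212,active_grip=.212,bolt_lug=.222,bolt_pin=.254,passive_hinge=.21,active_hinge=.21,jar=.28,grinding_wheel=.26,wrench=.01,gauge_case=.011,oil_bottle=.075,chuck=.035,screwdriver=.01)
for q in z:
    r={n:manip.find_in(S[n],q)[:1] for n in S}
    print(q,*[(n,np.array(x[0]['uv']).round(1),round(x[0]['p'],2),atz(S[n],x[0]['uv'],z[q])) for n,x in r.items() if x],
      tri(S['side'],r['side'][0]['uv'],S['top'],r['top'][0]['uv']) if r['side'] and r['top'] else '')
E
```

```text
pics
[ 0.2094 -0.5352  0.4038] [ 0.1304  0.6949  0.1317 -0.6949] 0.0
side [ 0.2763 -1.3912  1.0587]
top [ 0.3228 -0.0793  1.2732]
cabinet ('side', array([300.9, 185.1]), 0.7, array([0.7293, 0.0092, 0.1   ])) ('top', array([243.6, 149.9]), 0.74, array([ 0.7228, -0.0119,  0.1   ])) (array([ 0.7201, -0.0129,  0.1146]), np.float64(0.004223883276145811))
passive_grip ('side', array([263.7, 158.9]), 0.78, array([0.593 , 0.0351, 0.212 ])) ('top', array([215.7, 175.5]), 0.9, array([0.5986, 0.06  , 0.212 ])) (array([0.6008, 0.0621, 0.1963]), np.float64(0.003688486859157275))
active_grip ('side', array([279.9, 192.3]), 0.85, array([ 0.5991, -0.1819,  0.212 ])) ('top', array([268.8, 176.2]), 0.64, array([ 0.6063, -0.0999,  0.212 ])) (array([ 0.6211, -0.1009,  0.1554]), np.float64(0.0007214191316623213))
bolt_lug ('side', array([268.6, 159. ]), 0.4, array([0.606 , 0.0142, 0.222 ])) ('top', array([237.9, 150.9]), 0.43, array([ 0.677 , -0.0019,  0.222 ])) (array([ 0.6344, -0.0031,  0.2424]), np.float64(0.06783394105450727))
bolt_pin ('side', array([266.7, 162.8]), 0.44, array([ 0.5817, -0.0629,  0
[... 1309 characters left out ...]
.float64(0.006974491245057769))
oil_bottle ('side', array([199.8, 153.8]), 0.57, array([0.3893, 0.3597, 0.075 ])) ('top', array([110.5, 243.2]), 0.63, array([0.3845, 0.4024, 0.075 ])) (array([0.3895, 0.4148, 0.044 ]), np.float64(0.0067812197746993435))
chuck ('side', array([288.3, 325.2]), 0.61, array([ 0.5353, -0.564 ,  0.035 ])) ('top', array([396.6, 215.2]), 0.79, array([ 0.5427, -0.5484,  0.035 ])) (array([ 0.5419, -0.553 ,  0.0218]), np.float64(0.006214302445311872))
screwdriver ('side', array([178.9, 191. ]), 0.73, array([0.2855, 0.1929, 0.01  ])) ('top', array([167.6, 273.3]), 0.85, array([0.2994, 0.22  , 0.01  ])) (array([ 0.2923,  0.2254, -0.0118]), np.float64(0.013252750765301871))
```

Run:
```python
import cv2
a=cv2.imread('pics/top0.png')[70:270,130:350];b=cv2.imread('pics/side0.png')[90:290,180:400]
cv2.imwrite('pics/a.png',cv2.resize(a,(792,720))[:600]);cv2.imwrite('pics/b.png',cv2.resize(b[:160],None,fx=3.6,fy=3.6,interpolation=cv2.INTER_CUBIC))
```

```text
(no output)
```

View pics/a.png

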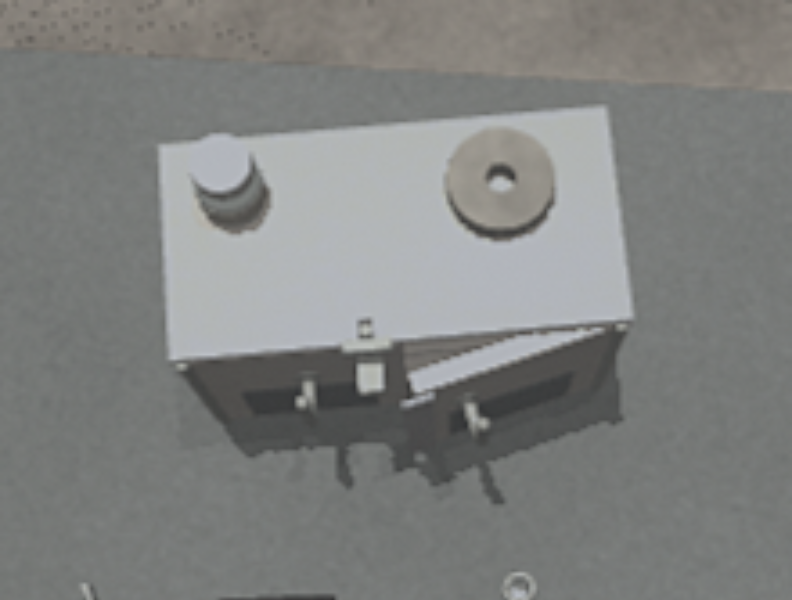

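View pics/b.png

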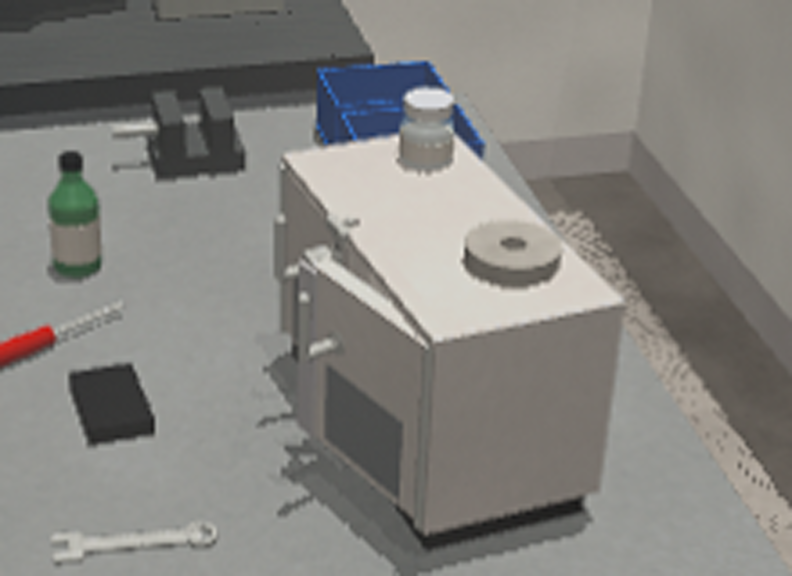

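```bash
cat >> h.py <<'E'
def cabfit(s,uv):
    # roof corners order BL,BR,FR,FL ; returns x,y,yaw
    P=np.array([atz(s,u,.248)[:2] for u in uv]); L=np.array([[.095,.19],[.095,-.19],[-.095,-.19],[-.095,.19]])
    from scipy.optimize import least_squares
    f=lambda q:(L@np.array([[np.cos(q[2]),np.sin(q[2])],[-np.sin(q[2]),np.cos(q[2])]])+q[:2]-P).ravel()
    r=least_squares(f,[.72,0,0]); return r.x,r.fun.reshape(4,2)
def W(c,p):
    C,S=np.cos(c[2]),np.sin(c[2]); return np.array([c[0]+C*p[0]-S*p[1],c[1]+S*p[0]+C*p[1],p[2]])
def leaf(c,side,a,along,out,z):
    # side +1 left, -1 right; local point on leaf
    d=np.array([-np.sin(a),-side*np.cos(a)]); n=np.array([-np.cos(a),side*np.sin(a)])
    q=np.array([-.095,side*.18])+along*d+out*n
    return W(c,[q[0],q[1],z])
E
python3 - <<'E'
from h import *
np.set_printoptions(precision=4,suppress=True)
s=snap('top');t=snap('side')
uv=[(130+x/3.6,70+y/3.6) for x,y in[(159,145),(607,106),(632,320),(170,360)]]
c,r=cabfit(s,uv);print(c,r)
cr=lambda p:((proj(s,p)-[130,70])*3.6).round(0)
cs=lambda p:((proj(t,p)-[180,90])*3.6).round(0)
for a in(.2,.25,.3):
  print(a,'act top,bot',[(cr(leaf(c,-1,a,.134,.04,z)),cs(leaf(c,-1,a,.134,.04,z))) for z in(.236,.168)],'edge',cr(leaf(c,-1,a,.179,0,.235)))
print('pas',[(cr(leaf(c,1,0,.094,.04,z)),cs(leaf(c,1,0,.094,.04,z))) for z in(.236,.168)],leaf(c,1,0,.094,.04,.212))
print('lug',cr(leaf(c,1,0,.151,.022,.222)),leaf(c,1,0,.151,.022,.222))
print('lug front',cr(leaf(c,1,0,.151,.034,.222)))
for n in('side','top'):
  for z in (.248,): print(n,[((proj({'side':t,'top':s}[n],W(c,[x,y,z]))-({'side':[180,90],'top':[130,70]}[n]))*3.6).round() for x,y in[(.095,.19),(.095,-.19),(-.095,-.19),(-.095,.19)]])
E
```

```text
[ 0.721  -0.0033  0.1528] [[ 0.0006  0.0004]
 [-0.0001  0.0001]
 [ 0.0002 -0.0015]
 [-0.0007  0.001 ]]
0.2 act top,bot [(array([478., 416.]), array([305., 291.])), (array([477., 434.]), array([304., 353.]))] edge [412. 386.]
0.25 act top,bot [(array([483., 423.]), array([300., 294.])), (array([482., 441.]), array([299., 356.]))] edge [415. 396.]
0.3 act top,bot [(array([489., 429.]), array([296., 298.])), (array([487., 447.]), array([295., 359.]))] edge [419. 406.]
pas [(array([301., 401.]), array([278., 216.])), (array([310., 420.]), array([278., 275.]))] [0.5745 0.0611 0.212 ]
lug [370. 378.] [0.601  0.0075 0.222 ]
lug front [372. 392.]
side [array([445., 127.]), array([622., 303.]), array([431., 342.]), array([279., 154.])]
top [array([159., 144.]), array([607., 106.]), array([634., 320.]), array([169., 361.])]
```

```bash
cat >> h.py <<'E'
from scipy.spatial.transform import Rotation as Ro
C=np.array([.721,-.0033,.1528])
def axes():
    o=manip.get_obs(); w,x,y,z=o['tcp_rot']; return o,np.array(o['tcp_pos']),Ro.from_quat([x,y,z,w]).as_matrix()
def to(p,jaw=None):
    "row to bring the TCP to p, with jaw (tool y) along horizontal dir jaw"
    o,t,R=axes(); d=R.T@(np.asarray(p)-t)*100
    a=0
    if jaw is not None:
        j=R.T@np.array([np.cos(jaw),np.sin(jaw),0]); a=np.arctan2(j[2],j[1]); a=(a+np.pi/2)%np.pi-np.pi/2
    return np.r_[d,a].round(2)
E
python3 - <<'E'
from h import *
np.set_printoptions(precision=4,suppress=True)
o,t,R=axes();print(R)
jaw=C[2]+np.pi/2
g=leaf(C,-1,.24,.134,.04,.215+.155);print(g)
print(to(g+[0,0,.06],jaw),to(g,jaw))
print(leaf(C,-1,1.75,.134,.04,.2),leaf(C,1,1.75,.094,.04,.2))
E
```

```text
[[-0.      0.3642 -0.9313]
 [ 0.     -0.9313 -0.3642]
 [-1.     -0.      0.    ]]
[ 0.5663 -0.0872  0.37  ]
[ -2.53 -28.76 -49.56   0.22] [  3.47 -28.76 -49.56   0.22]
[ 0.5409 -0.2772  0.2   ] [0.5068 0.2026 0.2   ]
```

move_arm(
  rows=[
    [-4,0,-3,0],
    [-5,-4,-8,0.05],
    [-5,-7,-13,0.1],
    [-5,-10,-18,0.15],
    [-5,-13.5,-23.5,0.22],
  ],
  grip=50,
)

```text
time: 2.22
tcp_pos: [0.3783, -0.3248, 0.455]
tcp_rot: [0.053, 0.705, 0.053, -0.705]
ft_force: [0.7, 0.2, -0.2]
finger_gap: 0.0425
```

move_arm(
  rows=[
    [0,-3,-5,0],
    [0,-6,-10,0],
    [0,-8.5,-14,0],
    [0,-10,-17.5,0],
    [0,-10,-17.5,0],
  ],
)

```text
time: 2.85
tcp_pos: [0.5367, -0.1992, 0.4545]
tcp_rot: [0.055, 0.705, 0.055, -0.705]
ft_force: [-0.6, -1.1, -1.1]
finger_gap: 0.0429
```

Run:
```python
from h import *
s=snap('top','top1.png');jaw=C[2]+np.pi/2
g=leaf(C,-1,.24,.134,.04,.215+.155)
o,t,R=axes();print(t,o['time'],o['finger_gap'],to(g+[0,0,.06],jaw),R.round(3))
```

```text
[ 0.53578995 -0.20013429  0.45438061] 2.9 0.04277532237108866 [  2.44 -10.69  -4.76   0.  ] [[-0.001  0.154 -0.988]
 [ 0.    -0.988 -0.154]
 [-1.    -0.     0.001]]
```

move_arm(
  rows=[
    [0,-3,-1.5,0],
    [0,-6,-3,0],
    [0,-9,-4,0],
    [1,-10.7,-4.8,0],
    [2,-10.7,-4.8,0],
  ],
)

```text
time: 3.52
tcp_pos: [0.5662, -0.0877, 0.4339]
tcp_rot: [-0.054, -0.705, -0.054, 0.705]
ft_force: [0.3, 0.3, -0.2]
finger_gap: 0.0426
```

Run:
```python
from h import *
s=snap('top');t=snap('side')
a=cv2.resize(s['image'][150:220,215:305,::-1],None,fx=4.4,fy=4.4,interpolation=cv2.INTER_CUBIC)
b=cv2.resize(t['image'][130:200,230:320,::-1],None,fx=4.4,fy=4.4,interpolation=cv2.INTER_CUBIC)
cv2.imwrite('pics/c.png',np.hstack([a,b]))
o,p,R=axes();print(p)
f=p+R[:,0]*.173
for z in(.236,.168):
  g=leaf(C,-1,.24,.134,.04,z)
  print((proj(s,g)-[215,150])*4.4,(proj(t,g)-[230,130])*4.4+[396,0])
print('tip',(proj(s,f)-[215,150])*4.4,(proj(t,f)-[230,130])*4.4+[396,0])
```

```text
[ 0.56580179 -0.08865461  0.43251655]
[215.58111124 163.11256297] [544.06371581 183.08726765]
[213.55657951 185.04479855] [543.04495032 258.34328778]
tip [218.37049866 156.55933528] [543.44915714 157.29360852]
```

View pics/c.png

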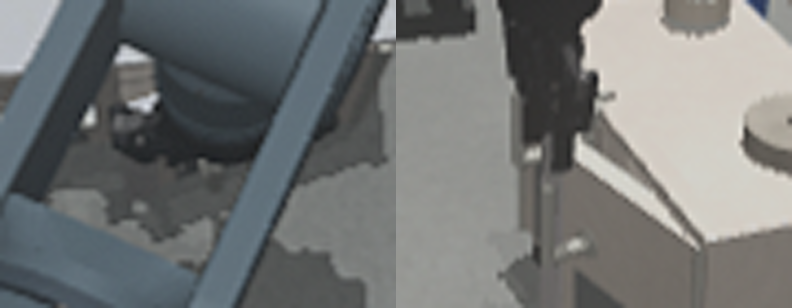

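move_arm(
  rows=[
    [2,0,0,0],
    [4,0,0,0],
    [6.2,0,0,0],
    [6.2,0,0,0],
    [6.2,0,0,0],
  ],
)

```text
time: 4.25
tcp_pos: [0.5666, -0.0887, 0.3735]
tcp_rot: [0.054, 0.705, 0.053, -0.705]
ft_force: [-0.1, 0.1, -0.5]
finger_gap: 0.0427
```

move_arm(
  rows=[
    [0,0,0,0],
    [0,0,0,0],
    [0,0,0,0],
    [0,0,0,0],
    [0,0,0,0],
  ],
  grip=0,
  squeeze=25,
)

```text
time: 4.88
tcp_pos: [0.5663, -0.0871, 0.3737]
tcp_rot: [-0.054, -0.705, -0.055, 0.705]
ft_force: [-3.0, 3.4, 4.9]
finger_gap: 0.011
```

Run:
```python
from h import *
o,t,R=axes();print(t,o['finger_gap'],o['ft_force'])
h=W(C,[-.095,-.18,0]);v=(t-h)[:2];print('radius',np.hypot(*v),'expect',np.hypot(.134,.04))
# angle from own-frame direction
phi=np.arctan2(v[1],v[0])-C[2]; phi0=np.arctan2(.134,-.04)
# leaf opens anticlockwise: phi=phi0+a
a0=(phi-phi0+np.pi)%(2*np.pi)-np.pi;print('a0',a0)
for a in np.linspace(a0,1.75,16)[1:]:
    p=leaf(C,-1,a,.134,.04,t[2]);print(round(a,2),to(p))
```

```text
[ 0.56626707 -0.08713787  0.373698  ] 0.01103338680675928 [-3.03975078  3.37420805  4.91423513]
radius 0.13986891769897847 expect 0.13984276885130673
a0 0.23976668819711744
0.34 [-0.    0.77  1.18  0.  ]
0.44 [-0.    1.66  2.27  0.  ]
0.54 [-0.    2.65  3.27  0.  ]
0.64 [-0.    3.73  4.17  0.  ]
0.74 [-0.    4.91  4.95  0.  ]
0.84 [-0.01  6.15  5.61  0.  ]
0.94 [-0.01  7.45  6.14  0.  ]
1.05 [-0.01  8.8   6.54  0.  ]
1.15 [-1.000e-02  1.018e+01  6.800e+00  0.000e+00]
1.25 [-1.000e-02  1.159e+01  6.920e+00  0.000e+00]
1.35 [-1.000e-02  1.299e+01  6.890e+00  0.000e+00]
1.45 [-1.000e-02  1.439e+01  6.730e+00  0.000e+00]
1.55 [-0.02 15.77  6.43  0.  ]
1.65 [-0.02 17.1   5.99  0.  ]
1.75 [-0.02 18.39  5.42  0.  ]
```

move_arm(
  rows=[
    [0,0.77,1.18,0],
    [0,1.66,2.27,0],
    [0,2.65,3.27,0],
    [0,3.73,4.17,0],
    [0,4.91,4.95,0],
  ],
)

```text
time: 5.5
tcp_pos: [0.5242, -0.1431, 0.3736]
tcp_rot: [-0.054, -0.704, -0.055, 0.706]
ft_force: [-6.9, 4.8, 6.7]
finger_gap: 0.0112
```

move_arm(
  rows=[
    [0,1.24,0.66,0],
    [0,2.54,1.19,0],
    [0,3.89,1.59,0],
    [0,5.27,1.85,0],
    [0,6.68,1.97,0],
  ],
)

```text
time: 6.12
tcp_pos: [0.5158, -0.2136, 0.3733]
tcp_rot: [0.054, 0.705, 0.054, -0.705]
ft_force: [-3.0, 1.4, 5.0]
finger_gap: 0.0113
```

move_arm(
  rows=[
    [0,1.4,-0.03,0],
    [0,2.8,-0.19,0],
    [0,4.18,-0.49,0],
    [0,5.51,-0.93,0],
    [0,6.8,-1.5,0],
  ],
)

```text
time: 6.75
tcp_pos: [0.5414, -0.2789, 0.3731]
tcp_rot: [0.054, 0.705, 0.054, -0.705]
ft_force: [-0.8, 2.4, 5.1]
finger_gap: 0.0112
```

Run:
```python
from h import *
t=snap('side');o,p,R=axes();print(p,o['finger_gap'],o['ft_force'])
cv2.imwrite('pics/d.png',cv2.resize(t['image'][110:270,180:400,::-1],None,fx=3.6,fy=3.6))
h=W(C,[-.095,-.18,0]);v=(p-h)[:2];print(np.hypot(*v),(np.arctan2(v[1],v[0])-C[2]-np.arctan2(.134,-.04))%(2*np.pi))
```

```text
[ 0.54209264 -0.28013461  0.37310759] 0.011168235061548643 [ 1.34727953 -1.34088911  4.64710043]
0.14061247554234885 1.7723421751793094
```

View pics/d.png

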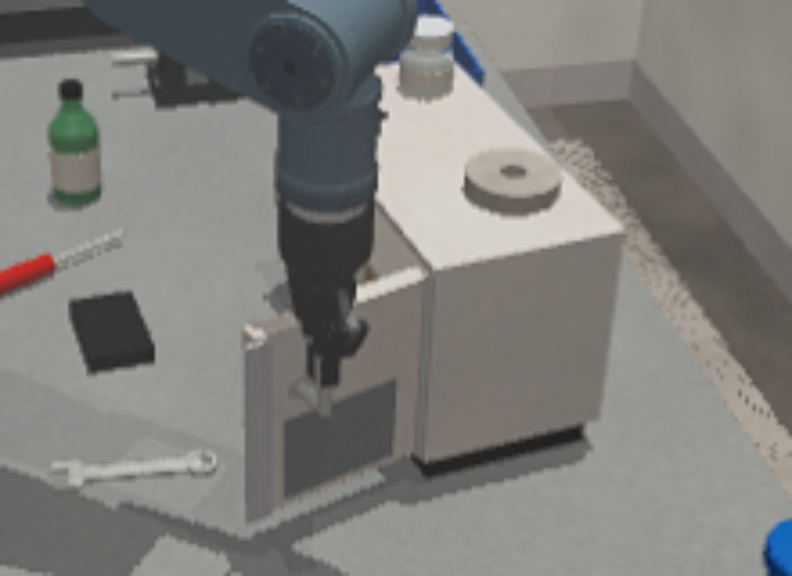

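The right leaf is about 1.77 rad open, past square, and the tool still has the bar. Next I release it and lift.

move_arm(
  rows=[
    [0,0,0,0],
    [0,0,0,0],
    [0,0,0,0],
    [-2,0,0,0],
    [-5,0,0,0],
  ],
  grip=35,
)

```text
time: 7.42
tcp_pos: [0.5407, -0.2776, 0.4236]
tcp_rot: [-0.054, -0.705, -0.054, 0.705]
ft_force: [0.4, 0.3, 0.3]
finger_gap: 0.0299
```

move_arm(
  rows=[
    [-3,0,0,0],
    [-4,0,2,0],
    [-4,-3,3,0],
    [-4,-6,3,0],
    [-4,-10,3,0],
  ],
)

```text
time: 8.05
tcp_pos: [0.4956, -0.183, 0.4645]
tcp_rot: [0.054, 0.706, 0.053, -0.704]
ft_force: [-0.2, -0.4, 1.2]
finger_gap: 0.03
```

Run:
```python
from h import *
o,t,R=axes();jaw=C[2]+np.pi/2
g=leaf(C,1,0,.151,.0255,.222+.173);print(t,o['finger_gap'],o['ft_force'],to(g+[0,0,.03],jaw),to(g,jaw))
```

```text
[ 0.49560229 -0.18304519  0.46454546] 0.029974780471320874 [-0.17570258 -0.39065424  1.23599255] [  3.95 -17.26 -12.94  -0.  ] [  6.95 -17.26 -12.93  -0.  ]
```

move_arm(
  rows=[
    [0,-5,-2,0],
    [0,-10,-4,0],
    [0,-14,-7,0],
    [0,-17,-11,0],
    [0,-17.3,-12.9,0],
  ],
  grip=0,
)

```text
time: 8.68
tcp_pos: [0.5981, 0.0098, 0.4647]
tcp_rot: [0.055, 0.706, 0.055, -0.704]
ft_force: [0.5, -1.1, 0.4]
finger_gap: 0.0001
```

move_arm(
  rows=[
    [1.5,0,0,0],
    [3,0,0,0],
    [4,0,0,0],
    [4,0,0,0],
    [4,0,0,0],
  ],
)

```text
time: 9.3
tcp_pos: [0.5971, 0.0067, 0.4231]
tcp_rot: [0.054, 0.705, 0.054, -0.705]
ft_force: [-0.2, -0.2, -0.7]
finger_gap: -0.0002
```

Run:
```python
from h import *
o,t,R=axes();jaw=C[2]+np.pi/2
g=leaf(C,1,0,.151,.0255,.222+.173);print(t,o['finger_gap'],o['ft_force'],to(g,jaw))
s=snap('top');t=snap('side')
a=cv2.resize(s['image'][150:220,195:285,::-1],None,fx=4.4,fy=4.4,interpolation=cv2.INTER_CUBIC)
b=cv2.resize(t['image'][130:200,230:320,::-1],None,fx=4.4,fy=4.4,interpolation=cv2.INTER_CUBIC)
cv2.imwrite('pics/e.png',np.hstack([a,b]))
```

```text
[0.59709254 0.00665758 0.42313988] -0.0002245416210891745 [-0.17753267 -0.24324053 -0.72231053] [ 2.81 -0.03 -0.04 -0.  ]
```

View pics/e.png

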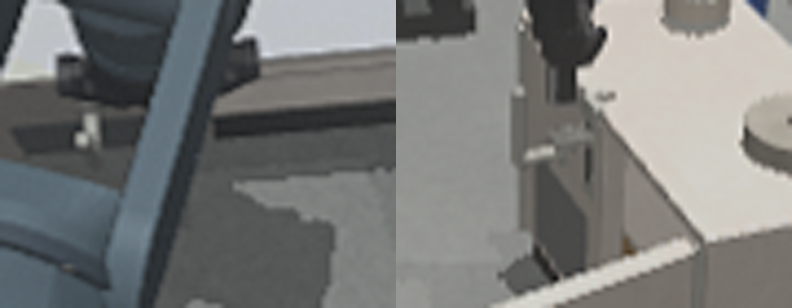

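move_arm(
  rows=[
    [1.2,0,0,0],
    [2.4,0,0,0],
    [3.0,0,0,0],
    [3.6,0,0,0],
    [4.2,0,0,0],
  ],
)

```text
time: 10.02
tcp_pos: [0.5971, 0.0071, 0.3806]
tcp_rot: [-0.054, -0.705, -0.054, 0.705]
ft_force: [-2.0, 0.3, 3.0]
finger_gap: 0.0002
```

move_arm(
  rows=[
    [0.3,0,0,0],
    [0.6,0,0,0],
    [0.8,0,0,0],
    [0.9,0,0,0],
    [0.9,0,0,0],
  ],
)

```text
time: 10.65
tcp_pos: [0.5973, 0.007, 0.3716]
tcp_rot: [0.054, 0.705, 0.054, -0.705]
ft_force: [-0.2, 0.0, 0.3]
finger_gap: 0.0
```

move_arm(
  rows=[
    [0.1,0,0,0],
    [0.2,0,0,0],
    [0.25,0,0,0],
    [0.3,0,0,0],
    [0.3,0,0,0],
  ],
)

```text
time: 11.28
tcp_pos: [0.5972, 0.0071, 0.3711]
tcp_rot: [0.054, 0.706, 0.054, -0.705]
ft_force: [-7.0, 1.1, 14.3]
finger_gap: 0.0003
```

move_arm(
  rows=[
    [-2,0,0,0],
    [-5,0,0,0],
    [-8,0,0,0],
    [-8,0,0,0],
    [-8,0,0,0],
  ],
  grip=0,
)

```text
time: 11.9
tcp_pos: [0.597, 0.007, 0.4475]
tcp_rot: [-0.054, -0.705, -0.054, 0.705]
ft_force: [-0.8, -0.1, -0.7]
finger_gap: 0.0001
```

Run:
```python
from h import *
o,t,R=axes();jaw=C[2]+np.pi/2
g=leaf(C,1,0,.094,.04,.215+.155);print(t,o['ft_force'],to(g+[0,0,.06],jaw))
s=snap('side');t=snap('top')
b=cv2.resize(s['image'][120:190,240:320,::-1],None,fx=6,fy=6,interpolation=cv2.INTER_CUBIC)
cv2.imwrite('pics/f.png',b)
for q,(side,al,out,zz) in dict(lugtop=(1,.151,.022,(.222,.198)),lugfront=(1,.151,.034,(.222,.198)),pin=(1,.151,-.01,(.254,.230))).items():
  print(q,[(proj(s,leaf(C,side,0,al,out,z))-[240,120])*6 for z in zz])
```

```text
[0.59698064 0.00701147 0.44751625] [-0.76501813 -0.14552418 -0.70443932] [ 1.76 -5.69  1.4  -0.  ]
lugtop [array([165.6486967 , 240.48816612]), array([164.99521146, 275.79413627])]
lugfront [array([146.43915888, 244.01069989]), array([145.93499392, 279.36460805])]
pin [array([217.88233683, 183.41837396]), array([216.82035503, 219.32939043])]
```

View pics/f.png

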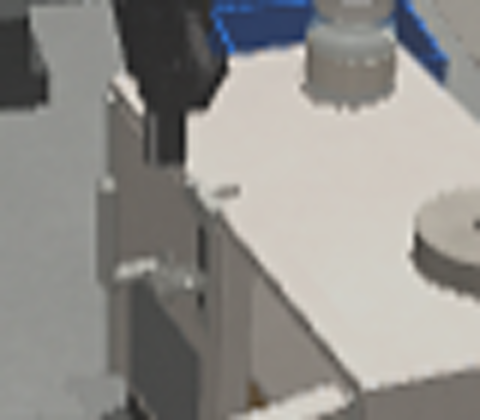

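The lug now sits at (175,275). The fully drawn position predicts row 275, and it was about row 244 before the push, so the bolt is down. Next is the left pull.

move_arm(
  rows=[
    [0,-2,0.7,0],
    [0,-4,1.4,0],
    [0,-5.7,1.4,0],
    [0.5,-5.7,1.4,0],
    [1.5,-5.7,1.4,0],
  ],
  grip=40,
)

```text
time: 12.62
tcp_pos: [0.5748, 0.0614, 0.4336]
tcp_rot: [0.054, 0.705, 0.054, -0.705]
ft_force: [-0.8, 0.4, -0.1]
finger_gap: 0.0345
```

Run:
```python
from h import *
o,t,R=axes();jaw=C[2]+np.pi/2
g=leaf(C,1,0,.094,.04,.215+.155);print(t,o['finger_gap'],to(g,jaw))
s=snap('side');t=snap('top')
a=cv2.resize(t['image'][145:215,175:255,::-1],None,fx=5,fy=5,interpolation=cv2.INTER_CUBIC)
b=cv2.resize(s['image'][115:185,230:310,::-1],None,fx=5,fy=5,interpolation=cv2.INTER_CUBIC)
cv2.imwrite('pics/g.png',np.hstack([a,b]))
```

```text
[0.57481746 0.06144849 0.43360732] 0.03445541241838885 [6.36 0.02 0.04 0.  ]
```

View pics/g.png

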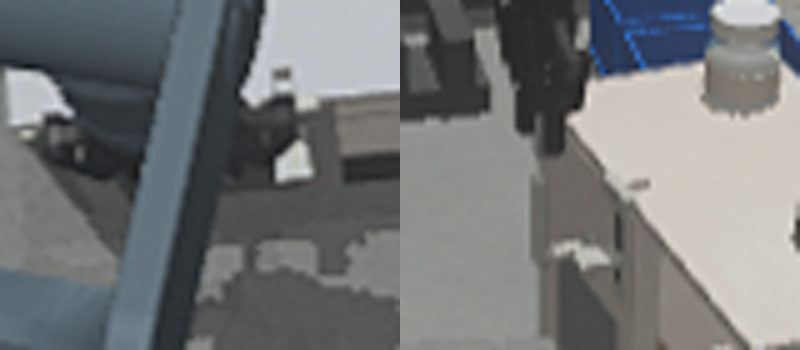

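The bar top at (540,175) sits midway between the fingertips at columns 525 and 552. Going down to grasp it.

move_arm(
  rows=[
    [2,0,0,0],
    [4,0,0,0],
    [6.2,0,0,0],
    [6.2,0,0,0],
    [6.2,0,0,0],
  ],
)

```text
time: 13.35
tcp_pos: [0.575, 0.0609, 0.3724]
tcp_rot: [0.054, 0.705, 0.054, -0.705]
ft_force: [0.5, 0.1, 0.3]
finger_gap: 0.0344
```

move_arm(
  rows=[
    [0,0,0,0],
    [0,0,0,0],
    [0,0,0,0],
    [0,0,0,0],
    [0,0,0,0],
  ],
  grip=0,
  squeeze=25,
)

```text
time: 13.98
tcp_pos: [0.5749, 0.0622, 0.373]
tcp_rot: [0.054, 0.706, 0.055, -0.704]
ft_force: [-0.5, 5.1, 2.5]
finger_gap: 0.0112
```

Run:
```python
from h import *
o,t,R=axes();print(t,o['finger_gap'],o['ft_force'])
for i,a in enumerate(np.linspace(0,1.77,16)):
    print(round(a,2),to(leaf(C,1,a,.094,.04,t[2])))
```

```text
[0.57488346 0.06215065 0.3730272 ] 0.01123971379321652 [-0.51199687  5.05006699  2.46538878]
0.0 [-0.    0.09  0.05  0.  ]
0.12 [-0.   -0.44  1.13  0.  ]
0.24 [-0.   -1.1   2.14  0.  ]
0.35 [-0.   -1.88  3.06  0.  ]
0.47 [-0.01 -2.76  3.89  0.  ]
0.59 [-0.01 -3.72  4.61  0.  ]
0.71 [-0.01 -4.77  5.2   0.  ]
0.83 [-0.01 -5.88  5.67  0.  ]
0.94 [-0.   -7.04  6.01  0.  ]
1.06 [-0.   -8.22  6.21  0.  ]
1.18 [-0.   -9.43  6.27  0.  ]
1.3 [  0.   -10.63   6.18   0.  ]
1.42 [  0.   -11.81   5.95   0.  ]
1.53 [ 1.000e-02 -1.296e+01  5.590e+00  0.000e+00]
1.65 [ 1.000e-02 -1.406e+01  5.090e+00  0.000e+00]
1.77 [ 1.000e-02 -1.509e+01  4.470e+00  0.000e+00]
```

move_arm(
  rows=[
    [0,-0.45,1.1,0],
    [0,-1.1,2.1,0],
    [0,-1.9,3.0,0],
    [0,-2.8,3.85,0],
    [0,-3.75,4.55,0],
  ],
)

```text
time: 14.6
tcp_pos: [0.5235, 0.0908, 0.3729]
tcp_rot: [0.055, 0.705, 0.053, -0.705]
ft_force: [-2.9, -7.5, 8.2]
finger_gap: 0.0111
```

move_arm(
  rows=[
    [0,-1.05,0.6,0],
    [0,-2.15,1.06,0],
    [0,-3.3,1.4,0],
    [0,-4.5,1.6,0],
    [0,-5.7,1.66,0],
  ],
)

```text
time: 15.22
tcp_pos: [0.4979, 0.1452, 0.3724]
tcp_rot: [-0.054, -0.704, -0.053, 0.706]
ft_force: [-5.6, -4.1, 7.3]
finger_gap: 0.0113
```

move_arm(
  rows=[
    [0,-1.2,-0.1,0],
    [0,-2.4,-0.3,0],
    [0,-3.5,-0.68,0],
    [0,-4.6,-1.18,0],
    [0,-5.65,-1.8,0],
  ],
)

```text
time: 15.85
tcp_pos: [0.5075, 0.204, 0.3722]
tcp_rot: [-0.054, -0.705, -0.054, 0.705]
ft_force: [-1.4, -5.2, 4.5]
finger_gap: 0.0111
```

Run:
```python
from h import *
o,p,R=axes();print(p,o['finger_gap'],o['ft_force'])
h=W(C,[-.095,.18,0]);v=(p-h)[:2];print(np.hypot(*v),np.hypot(.094,.04),(-(np.arctan2(v[1],v[0])-C[2]-np.arctan2(-.094,-.04)))%(2*np.pi))
```

```text
[0.50751989 0.20398747 0.37222964] 0.011141658683157488 [-1.4060858  -5.15178805  4.54392187]
0.10208473236959256 0.10215674231297707 1.7652020401100366
```

Both leaves swung. Now I release, lift straight up and back clear to check.

move_arm(
  rows=[
    [0,0,0,0],
    [0,0,0,0],
    [0,0,0,0],
    [-2,0,0,0],
    [-5,0,0,0],
  ],
  grip=35,
)

```text
time: 16.48
tcp_pos: [0.5076, 0.2034, 0.421]
tcp_rot: [-0.054, -0.704, -0.054, 0.706]
ft_force: [0.6, 0.5, 0.9]
finger_gap: 0.03
```

move_arm(
  rows=[
    [-4,0,0,0],
    [-5,0,5,0],
    [-5,3,10,0],
    [-5,8,14,0],
    [-5,13,16,0],
  ],
)

```text
time: 17.1
tcp_pos: [0.3678, 0.0502, 0.4717]
tcp_rot: [0.055, 0.705, 0.054, -0.705]
ft_force: [0.7, -1.0, 0.6]
finger_gap: 0.0299
```

move_arm(
  rows=[
    [0,5,2,0],
    [0,10,3,0],
    [0,15,2,0],
    [0,20,0,0],
    [0,25,0,0],
  ],
)

```text
time: 17.73
tcp_pos: [0.4081, -0.198, 0.4716]
tcp_rot: [0.054, 0.705, 0.054, -0.705]
ft_force: [0.4, 0.6, 0.1]
finger_gap: 0.0299
```

Run:
```python
from h import *
np.set_printoptions(precision=3,suppress=True)
o,p,R=axes();print(p,o['ft_force'],o['time'])
S={n:snap(n) for n in('top','side')}
a=cv2.resize(S['top']['image'][75:285,80:420,::-1],(560,346));b=cv2.resize(S['side']['image'][90:300,170:420,::-1],(560,470))[:254]
b=cv2.resize(S['side']['image'][100:250,180:400,::-1],(560,254*560//560));cv2.imwrite('pics/z.png',np.vstack([a,b]))
z=dict(passive_grip=.212,active_grip=.212,bolt_lug=.198,jar=.28,grinding_wheel=.26,gauge_case=.011,wrench=.01,oil_bottle=.075,chuck=.035,screwdriver=.01)
for q in z:
  for n in S:
    r=manip.find_in(S[n],q)[:1]
    if r: print(q,n,np.array(r[0]['uv']).round(1),round(r[0]['p'],2),atz(S[n],r[0]['uv'],z[q])[:2])
```

```text
[ 0.408 -0.198  0.472] [0.411 0.612 0.063] 17.725
passive_grip top [182.5 206.1] 0.86 [0.499 0.15 ]
active_grip top [300.  181.5] 0.89 [ 0.596 -0.194]
active_grip side [274.1 219.9] 0.57 [ 0.548 -0.319]
bolt_lug top [167.1 221.1] 0.52 [0.454 0.194]
jar top [232.1 149.9] 0.66 [0.659 0.011]
jar side [297.8 125.6] 0.53 [0.744 0.137]
grinding_wheel top [270.1 116.4] 0.64 [ 0.778 -0.093]
grinding_wheel side [324.3 160.4] 0.56 [ 0.772 -0.094]
gauge_case top [109.6 242. ] 0.52 [0.392 0.432]
gauge_case side [210.2 202.7] 0.63 [0.398 0.088]
wrench top [270.5 262.7] 0.67 [ 0.357 -0.126]
wrench side [219.2 239.7] 0.69 [ 0.402 -0.135]
oil_bottle top [112.7 242.1] 0.64 [0.389 0.396]
oil_bottle side [200.1 155.1] 0.64 [0.389 0.348]
chuck top [396.2 216.1] 0.55 [ 0.539 -0.547]
chuck side [291.7 322.7] 0.86 [ 0.547 -0.557]
screwdriver top [165.9 269.8] 0.72 [0.311 0.227]
screwdriver side [182.1 186. ] 0.64 [0.301 0.227]
```

View pics/z.png

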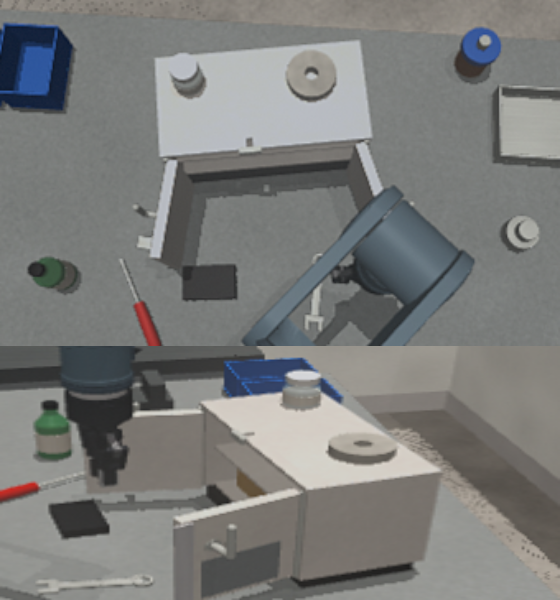

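The final picture shows both leaves past square, splayed outward. The jar, wheel, case, wrench, bottle, chuck and screwdriver all look in place, and the arm is clear.

```bash
python3 -c "
from station import manip
print(manip.close_job())"
```

```text
the job is handed in; nothing more can be done
None
```

Both cabinet doors are open past square and the bolt was left down. I handed the job in at about 18 s of the 67 s limit.

- **Right leaf:** I pinched its pull and swung it to about 1.77 rad.
- **Bolt:** I pushed the lug down until it met its lower stop. The wrist force rose to about 14 N there, and the side picture showed the lug at its fully drawn position.
- **Left leaf:** After the bolt was down, I pinched its pull and swung it to about 1.77 rad. Both angles are worked out from the gripper's position just before release, and the last picture agrees by eye.
- **Forces:** The readings at the end of each move stayed under about 17 N.
- **Other things:** They all look in place in the last pictures, and the arm was clear of everything. Most of the network positions repeat the first ones to within about 2 cm.
- **Checks that disagreed:** In the last top view the networks misplaced the jar, gauge case and active grip. The side view and the picture itself show the jar and gauge case where they started. The arm hid part of the right leaf from above. The wrench reading in that view is about 5 cm from the first side-view one, with the arm over it, and the screwdriver's side reading moved about 4 cm. Other views put both within about 2 cm.

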